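# Prop the vegetable box ajar on its long stay

### The job

The onion box on the worktop stands with its lid thrown wide open. Prop the lid ajar so that the box airs: swing the longer of its two steel stays up past upright against its stop, then bring the lid forward and down so that it rests on that stay. Leave the shorter stay lying down, and leave the box propped with the lid at rest.

Things in the scene. Friction and masses are not known exactly. Their poses are not given: they have to be found in the camera images.
- keeper: the open wooden box, fixed to the worktop, 170 mm deep (x) by 240 mm wide (y), front and back walls 105 mm high, side walls 88 mm high, walls 10 mm thick. Origin at the centre of its underside, x towards its back (the lid's hinge), y to its left, z up. An onion and a garlic bulb lie in it. The two stays lie on top of the side walls, at y = +115 and -115 mm, their pivots at x = -45 mm and 98 mm up
- lid (a joint): lid hinge at the top of the back wall (box x = +85 mm, 106 mm up), rad: 0 = shut, 1.57 = upright, 1.85 = leaning back on its stop, where it starts. The hinge is damped: forward of upright the lid sinks by its own weight in 2 to 3 seconds, onto a raised stay or else shut. It rests at about 0.56 on the long stay and about 0.32 on the short one
- lid_edge (a point): middle of the lid's free edge, halfway through its thickness. The lid is a plain wooden panel 185 mm from hinge to free edge, 250 mm wide, 10 mm thick, about 0.25 kg; the hinge axis lies in its underside
- long_stay_tip (a point): centre of the black rubber roller (15 mm across, 20 mm long across the bar) at the free end of the long stay, a steel bar 6 mm thick on top of one side wall of the box; its pivot is 85 mm from this point, level with it and straight towards the front of the box while the stay lies down. Which side wall carries which stay varies
- long_stay (a joint): long stay's hinge, rad: 0 = lying back along its side wall, 1.57 = upright, 1.66 = its stop, just past upright towards the front. Turns freely, so short of upright it falls back and past upright it rests on the stop; its axis runs along the box's y
- short_stay_tip (a point): centre of the black rubber roller (15 mm across, 20 mm long across the bar) at the free end of the short stay, a steel bar 6 mm thick on top of one side wall of the box; its pivot is 45 mm from this point, level with it and straight towards the front of the box while the stay lies down. Which side wall carries which stay varies
- short_stay (a joint): short stay's hinge, rad: 0 = lying back along its side wall, 1.57 = upright, 1.66 = its stop, just past upright towards the front. Turns freely, so short of upright it falls back and past upright it rests on the stop; its axis runs along the box's y

How it is judged:
On the way:
1. the long stay is up past upright while the lid is still open (value of joint long_stay above 1.53 rad and value of joint lid above 1 rad), for 0.2 s.
At the end, for the whole second after the job is handed in: the long stay stands at its stop (joint above 1.5), the short stay lies down (below 0.3), and the lid is at rest on the long stay (joint 0.46 to 0.66, slower than 0.05 rad/s) (value of joint long_stay above 1.5 rad and value of joint short_stay below 0.3 rad and value of joint lid between 0.46 and 0.66 rad and velocity of joint lid between -0.05 and 0.05 rad/s); the robot touches nothing.
It also fails if it takes over 58 s, if anything falls off the work surface, if the arm or the gripper's body presses on something with over 40 N, if the wrist force passes 120 N, or if a joint passes its speed limit or range.

### The arm

A 6-joint arm with a two-finger parallel gripper is mounted at the origin on a cart in front of the work surface, level with it; the furniture and walls round the work are solid. World frame = base frame: x ahead of the robot, y to its left, z up, the work surface at z = 0. Lengths are in m, angles in rad, forces in N, time in s.
With the tool pointing down it reaches from about 0.375 to 0.9 m from the base axis. Payload 3.1 kg.
Tool frame: the origin (TCP) lies on the centre line of the jaws, within the pads' length; the fingertips stand 14 mm ahead of it and the grasp point (between the pads) lies 5 mm behind it; y points along the fingers, z is the direction in which the jaws open and shut, and the axes are right-handed (so a half turn about y gives the same grasp; the last joint's range is limited). The gripper opens to 87 mm and grips with 3 to 60 N. Pads are 19 mm wide; open, the fingers measure 117 mm over their backs; the gripper's body (75 mm by 190 mm) begins 51 mm behind the grasp point.
Start: joints at [1.141, 0.527, 1.433, -0, 1.181, -0.178], TCP at [0.155, 0.605, 0.205] pointing down, gripper open.
Joint ranges: [-3.08, 3.08], [-0.75, 2.2], [0.22, 2.44], [-1.43, 4.57], [0, 2.65], [-2.85, 2.85]. Speed limits (rad/s): [2.79, 2.79, 3.14, 3.14, 3.14, 3.14].

### API

Orientations are given as a unit quaternion [x, y, z, w].
In Python, from rig import robot, vision gives the robot as it stands.
- The arm moves only by the shell command python3 -m crank 'ROWS' [FORCE]. ROWS is JSON, a list of rows, each a list of 7 numbers: the shift along the tool's x, y, z as a fraction of full scale, then the turn, a rotation vector about the tool's x, y, z as a fraction of full scale, then the gripper command: -1 is shut, 1 is fully open, values between are in proportion. In form: [[x, y, z, wx, wy, wz, grip], ...]. A call has 1 to 10 rows; each row is the pose to reach, as a shift and turn from the pose commanded when the call began, along the tool's axes at that moment, turning the shorter way round; what a row does not reach only later rows make up. Full scale, the value 1, is 50 cm for a shift and pi rad for a turn. A row lasts 1/8 s, in which the tool goes at most 62.5 mm and 10.7 degrees, less where a joint would pass 70% of its speed; a pose out of reach is approached as far as the arm can. A call with a number of a shift or a turn outside -1 to 1 is refused whole. A call with a gripper value outside its range is refused whole. The fingers move at their own pace and stop on an object; FORCE is the grip in N (left out, the last holds). Time passes only in rows, so rows that repeat a pose let the fingers close. It gives the time, the measured TCP pose, the force and the opening at its end, in the units of the state.
- robot.get_obs(): the state, without advancing time (a new reading comes with each control period).
- vision.camera(name): name is "scene" or "top"; returns the picture (480x640x3 uint8, blue, green, red); there is no depth.
- vision.camera_info(name): a dict with "vfov" (degrees; the focal length in pixels is half the picture's height over the tangent of half this angle, whatever the lens; pixels are square), "cx", "cy" (the principal point, pixels), "k1" (the pictures are not rectified: a ray, as slopes to the right and down, at radius r is drawn at 1 + k1 r^2 times it, then the intrinsics apply), "world_from_camera" (4x4, takes a point from camera to world coordinates). Camera axes: x right, y up, looking along -z (the intrinsics and any distortion apply to the point x, -y, -z); pixel columns grow to the right and rows downward; lengths in m; the calibration is good to about 2 mm. A picture is of the moment at which its call begins. camera_info takes no time and is no camera call.
- robot.hand_in(): hands the job in, once; it reports no verdict.
The state is a dict: "time": time; "q": joint angles; "joint_velocities": joint speeds; "joint_torque": joint torques, N m; "position": TCP position; "tool_rot": TCP orientation; "ft_force": force on the tool from outside, world axes, zero at the start; "moment": the same for the moment, N m; "grip_width": finger opening in m.
Only numpy, scipy, OpenCV 4.12 (cv2) and the standard library are available. Lean on these libraries where they do the work, as an engineer would, in place of code of your own. Each camera call takes 0.05 s, during which the arm holds its last target.

## Working session

There is one attempt and no reset: what is moved stays moved. The work goes in short steps, Python scripts to look and compute and a shell command to move; the robot and the scene stay as the last step left them, time stands still between calls to the robot, and variables do not carry over. Pictures are saved under pics/ and viewed, and the job is handed in when it is done.

```bash
mkdir -p pics; ls; python3 - <<'E'
from rig import robot, vision
import cv2
o=robot.get_obs();print(o)
for n in("scene","top"):
    cv2.imwrite(f"pics/{n}0.png",vision.camera(n));print(vision.camera_info(n))
E
```

```text
pics
{'time': 0.0, 'q': array([ 1.14150453e+00,  5.28439235e-01,  1.43391998e+00,  1.64684241e-06,
        1.18138064e+00, -1.78501053e-01]), 'joint_velocities': array([-0.00049618, -0.00026207,  0.00090854, -0.00096869, -0.0010209 ,
       -0.00072179]), 'joint_torque': array([-1.84423741e-03, -4.40039241e+01, -1.76590419e+01,  6.30018348e-02,
        5.80154860e-02, -1.72903806e-04]), 'position': array([0.15475002, 0.60473882, 0.2036826 ]), 'tool_rot': array([ 0.70227856, -0.08866358,  0.08820822, -0.70083015]), 'ft_force': array([-0.34418304, -0.51452804, -0.02464641]), 'moment': array([ 0.00712576, -0.01401525, -0.04208023]), 'grip_width': 0.08704233148461395}
{'vfov': 46.1364712784832, 'cx': 318.33962729956016, 'cy': 243.91852042858693, 'k1': -0.12438191790228056, 'world_from_camera': array([[-0.50535624,  0.48271057, -0.71526609, -0.09852066],
       [-0.86290344, -0.28611879,  0.41657374,  0.48947473],
       [-0.00356652,  0.82772371,  0.56112453,  0.56797914],
       [ 0.        ,  0.        ,  0.        ,  1.        ]])}
{'vfov': 43.374486417772005, 'cx': 317.39680075728063, 'cy': 246.829152718781, 'k1': 0.06965996074563824, 'world_from_camera': array([[-0.02157797,  0.98377202, -0.17812075,  0.36046297],
       [-0.99973705, -0.02261506, -0.00379387,  0.15335087],
       [-0.00776051,  0.17799205,  0.98400132,  0.93818827],
       [ 0.        ,  0.        ,  0.        ,  1.        ]])}
```

View pics/scene0.png

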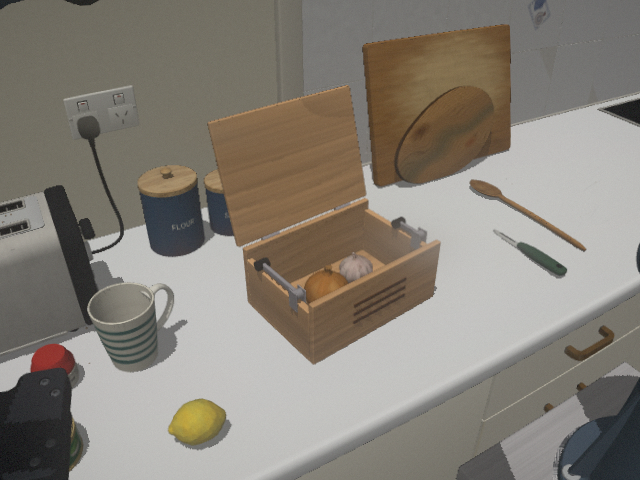

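View pics/top0.png

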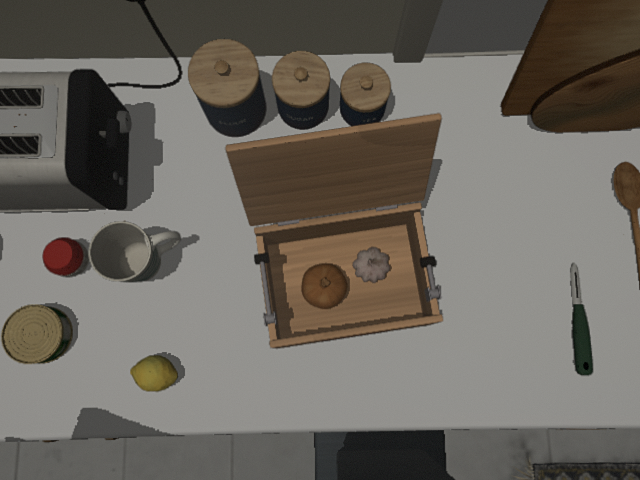

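```bash
python3 - <<'E'
import cv2
a=cv2.imread("pics/top0.png")[200:360,240:450];cv2.imwrite("pics/top0c.png",cv2.resize(a,None,fx=3.8,fy=3.7,interpolation=cv2.INTER_CUBIC))
a=cv2.imread("pics/scene0.png")[200:370,235:445];cv2.imwrite("pics/scene0c.png",cv2.resize(a,None,fx=3.5,fy=3.5,interpolation=cv2.INTER_CUBIC))
E
```

```text
(no output)
```

View pics/top0c.png

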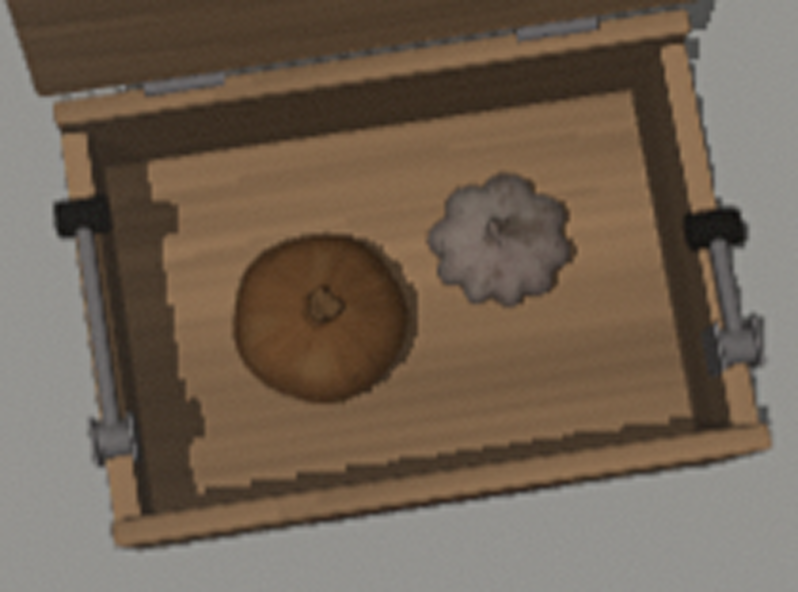

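View pics/scene0c.png

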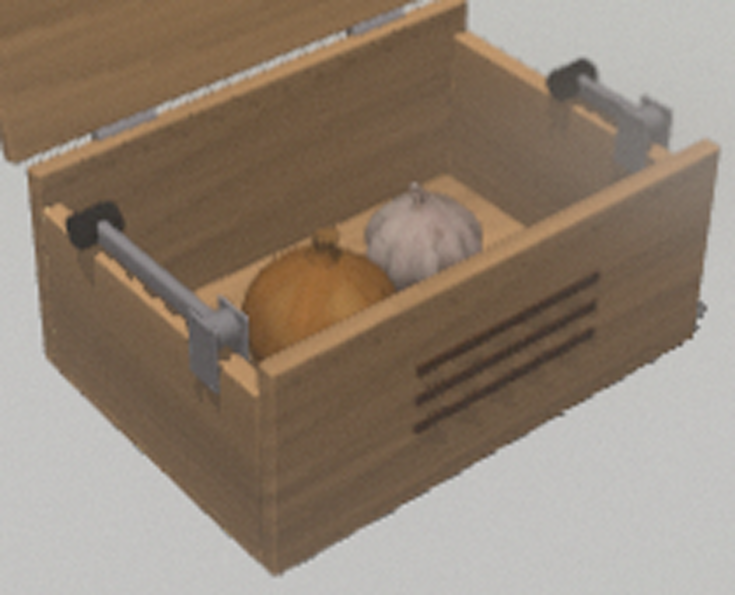

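```bash
cat > h.py <<'E'
import numpy as np, cv2
from rig import robot, vision
from scipy.spatial.transform import Rotation as R
from scipy.optimize import least_squares
I={n:vision.camera_info(n) for n in("scene","top")}
def proj(n,P):
    i=I[n];M=np.linalg.inv(i["world_from_camera"]);p=np.atleast_2d(P)@M[:3,:3].T+M[:3,3]
    s=np.c_[p[:,0],-p[:,1]]/-p[:,2:3];s=s*(1+i["k1"]*(s**2).sum(1,keepdims=True))
    f=240/np.tan(np.radians(i["vfov"]/2));return s*f+[i["cx"],i["cy"]]
def boxw(pose,P):
    P=np.atleast_2d(P);x,y,t=pose;c,s=np.cos(t),np.sin(t)
    return np.c_[x+c*P[:,0]-s*P[:,1],y+s*P[:,0]+c*P[:,1],P[:,2]]
E
python3 - <<'E'
from h import *
top=[((-.085,.12,.105),(115,545)),((-.085,-.12,.105),(771,447)),((.085,.12,.105),(55,105)),((.085,-.12,.105),(685,12)),((.04,.115,.098),(82,217)),((0,-.115,.098),(717,228))]
sc=[((-.085,.12,.105),(266,378)),((-.085,-.12,.105),(718,148)),((.085,.12,.105),(30,170)),((-.085,.12,0),(277,575)),((.04,.115,.098),(95,225)),((.0,-.115,.098),(573,80))]
T=np.array([a for a,_ in top]);tp=np.array([b for _,b in top])/[3.8,3.7]+[240,200]
S=np.array([a for a,_ in sc]);sp=np.array([b for _,b in sc])/3.5+[235,200]
f=lambda v:np.r_[(proj("top",boxw(v,T))-tp).ravel(),(proj("scene",boxw(v,S))-sp).ravel()]
r=least_squares(f,[.5,.15,0.1]);print(r.x);print(r.fun.reshape(-1,2).round(1))
for n,p in(("tip",(.04,.115,.098)),("piv",(-.045,.115,.098)),("up",(-.045-.0076,.115,.183))):print(n,boxw(r.x,p))
E
```

```text
[0.47248229 0.11604407 0.12971464]
[[-0.3  1. ]
 [ 1.1  0.7]
 [-0.9 -1. ]
 [ 1.  -1.1]
 [ 0.3  0.1]
 [-0.8  0.4]
 [ 1.4 -0.6]
 [ 1.4 -0.6]
 [-1.9 -1.4]
 [-1.   1.5]
 [-0.4 -0.1]
 [-0.3 -0. ]]
tip [[0.49727086 0.23525198 0.098     ]]
piv [[0.41298495 0.22425713 0.098     ]]
up [[0.4054488  0.22327406 0.183     ]]
```

```bash
cat >> h.py <<'E'
POSE=np.array([.47248,.11604,.12971])
t=POSE[2];bx=np.array([np.cos(t),np.sin(t),0]);by=np.array([-np.sin(t),np.cos(t),0]);bz=np.array([0,0,1.])
def goal_rot(sgn): 
    z=sgn*by;y=-bz;x=np.cross(y,z);return R.from_matrix(np.c_[x,y,z])
def state():
    o=robot.get_obs();return np.array(o["position"]),R.from_quat(o["tool_rot"]),o
def rows(Ps,sgn=None):
    p,r,o=state()
    for s in ((1,-1) if sgn is None else (sgn,)):
        rv=(r.inv()*goal_rot(s)).as_rotvec()/np.pi
        print("sgn",s,"rot",rv.round(4))
    for P in np.atleast_2d(P_:=Ps): print((r.inv().apply(P-p)/.5).round(4))
E
python3 - <<'E'
from h import *
p,r,o=state();print(r.as_matrix().round(3))
A=boxw(POSE,(.04,.115,.17))[0];rows([A,A-[0,0,.077]])
# canister top
def ray(n,uv):
    g=least_squares(lambda s:0,[0])
f=lambda X:np.r_[proj("top",X)[0]-(222,67),proj("scene",X)[0]-(166,170)]
print(least_squares(f,[.65,.3,.1]).x)
E
```

```text
[[ 0.969 -0.001  0.248]
 [-0.248 -0.002  0.969]
 [-0.    -1.    -0.002]]
sgn 1 rot [ 0.0006 -0.1211 -0.0002]
sgn -1 rot [3.000e-04 8.789e-01 8.000e-04]
[ 0.847   0.0683 -0.5458]
[ 0.8471  0.2223 -0.5455]
[0.76311841 0.2844343  0.14519924]
```

```bash
python3 -m crank '[[0.424,0,-0.273,0,-0.06,0,0.2],[0.847,0,-0.546,0,-0.121,0,0.2],[0.847,0,-0.546,0,-0.121,0,0.2],[0.847,0,-0.546,0,-0.121,0,0.2],[0.847,0,-0.546,0,-0.121,0,0.2],[0.847,0,-0.546,0,-0.121,0,0.2],[0.847,0.02,-0.546,0,-0.121,0,0.2],[0.847,0.068,-0.546,0,-0.121,0,0.2],[0.847,0.068,-0.546,0,-0.121,0,0.2],[0.847,0.068,-0.546,0,-0.121,0,0.2]]' 15
python3 - <<'E'
from h import *
A=boxw(POSE,(.04,.115,.095))[0];rows([A],1)
for n in I: cv2.imwrite(f"pics/{n}1.png",vision.camera(n))
a=cv2.imread("pics/top1.png")[180:360,220:450];b=cv2.imread("pics/scene1.png")[150:370,215:445]
cv2.imwrite("pics/c1.png",np.hstack([cv2.resize(x,(400,380),interpolation=2) for x in(a,b)]))
E
```

```text
time: 1.35
position: [0.4973, 0.2352, 0.1698]
tool_rot: [-0.706, -0.044, 0.046, 0.706]
ft_force: [-0.0, 1.5, -0.4]
grip_width: 0.0521
sgn 1 rot [-0.0001 -0.0008 -0.0007]
[ 0.0003  0.1496 -0.    ]
```

View pics/c1.png

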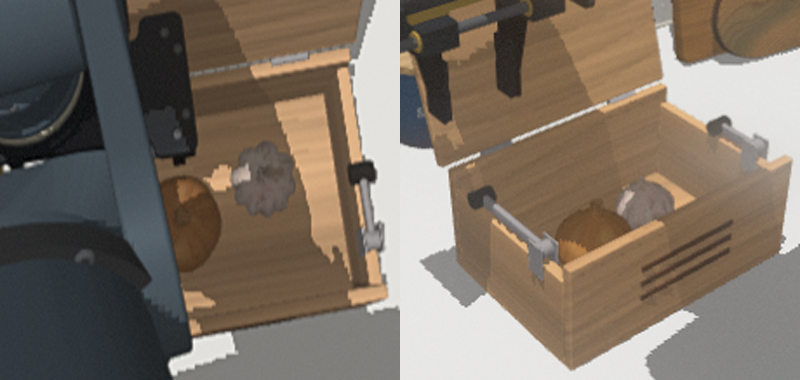

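The scene crop shows the fingers above and to either side of the long stay's roller, at (482,195). The lid stands clear of them. I'll go down and close on it.

```bash
python3 -m crank '[[0,0.08,0,0,0,0,0.2],[0,0.13,0,0,0,0,0.2],[0,0.15,0,0,0,0,0.2],[0,0.15,0,0,0,0,0.2],[0,0.15,0,0,0,0,-1],[0,0.15,0,0,0,0,-1],[0,0.15,0,0,0,0,-1],[0,0.15,0,0,0,0,-1]]' 15
python3 - <<'E'
from h import *
cv2.imwrite("pics/s2.png",vision.camera("scene")[120:370,215:445])
p,r,o=state();print(p,o["grip_width"],o["ft_force"])
tool=R.from_quat(o["tool_rot"])
c=boxw(POSE,(-.045,.115,.095))[0];print("along bx",(p-c)@bx,(p-c)@by,(p-c)[2])
rad=(p-c)@bx; th=np.linspace(.17,1.63,9)
for a in th: print(round(a,2),(tool.inv().apply(bx*(.085*(np.cos(a)-1))+bz*.085*np.sin(a))/.5).round(4))
E
```

```text
time: 2.45
position: [0.4978, 0.2358, 0.096]
tool_rot: [-0.706, -0.046, 0.045, 0.706]
ft_force: [1.0, -0.6, 0.0]
grip_width: 0.0201
[0.49771836 0.23580811 0.0958615 ] 0.016170486550558416 [0.06178432 0.29539644 0.38798204]
along bx 0.0855179363984968 0.0004974969568425792 0.0008614974033587242
0.17 [-0.0024 -0.0288  0.    ]
0.35 [-0.0104 -0.0587 -0.    ]
0.54 [-0.0237 -0.0867 -0.    ]
0.72 [-0.0419 -0.1118 -0.    ]
0.9 [-0.0643 -0.1332 -0.    ]
1.08 [-0.0902 -0.1502 -0.    ]
1.26 [-1.188e-01 -1.622e-01 -1.000e-04]
1.45 [-1.490e-01 -1.688e-01 -1.000e-04]
1.63 [-1.800e-01 -1.698e-01 -1.000e-04]
```

View pics/s2.png

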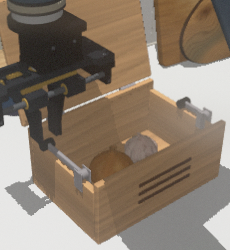

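```bash
python3 -m crank '[[0,0,0,0,0,0,-1],[0,0,0,0,0,0,-1]]' 15
python3 - <<'E'
from h import *
cv2.imwrite("pics/s3.png",cv2.resize(vision.camera("scene")[180:310,225:345],None,fx=4.5,fy=4.5,interpolation=2))
p,r,o=state();print(p,o["grip_width"],o["ft_force"])
E
```

```text
time: 2.75
position: [0.4976, 0.2358, 0.0956]
tool_rot: [0.706, 0.046, -0.046, -0.706]
ft_force: [0.3, -0.3, 0.1]
grip_width: 0.0019
[0.49752401 0.2358374  0.095569  ] 0.0014585380479295183 [ 0.22486732  1.25021873 -0.23145451]
```

View pics/s3.png

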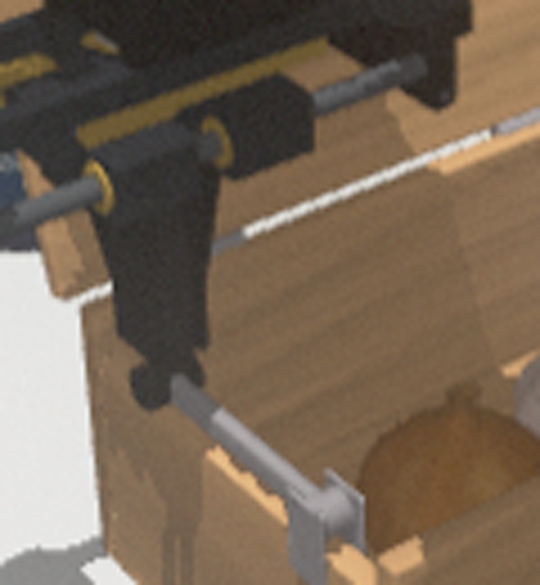

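```bash
python3 - <<'E'
from h import *
p,r,o=state()
print(o['q'])
for d in(-.03,0,.014): 
  P=p+r.apply([0,d,0]);print(d,P,((proj("scene",P)-[225,180])*4.5).round(),proj("top",P).round())
print(((proj("scene",boxw(POSE,[(.04,.115,.098),(.085,.12,.105),(-.045,.115,.098)]))-[225,180])*4.5).round())
cv2.imwrite("pics/t3.png",vision.camera("top"))
cv2.imwrite("pics/s4.png",vision.camera("scene"))
E
```

```text
[ 2.39668607e-01  5.82691490e-01  1.71811746e+00 -2.58163988e-05
  8.40984485e-01 -1.46039067e+00]
-0.03 [0.49752972 0.23583939 0.125569  ] [[158. 307.]] [[259. 255.]]
0 [0.49752401 0.2358374  0.095569  ] [[164. 385.]] [[262. 259.]]
0.014 [0.49752134 0.23583647 0.081569  ] [[166. 421.]] [[263. 260.]]
[[165. 379.]
 [ 75. 302.]
 [324. 514.]]
```

View pics/t3.png

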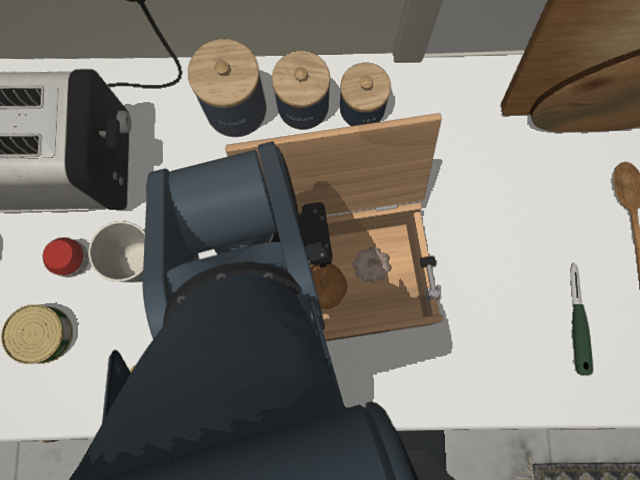

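View pics/s4.png

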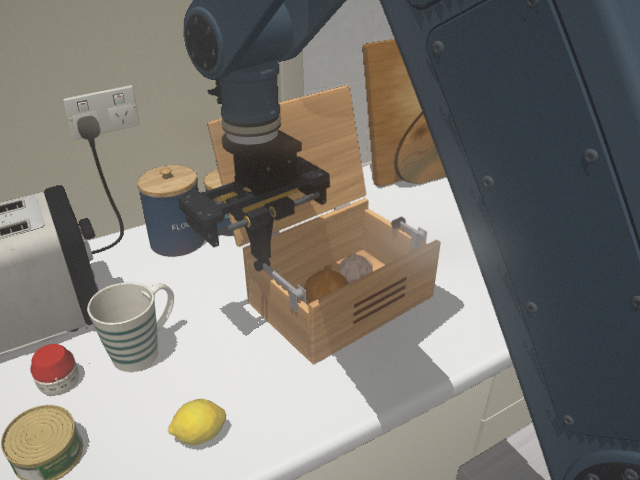

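```bash
python3 - <<'E'
from h import *
P=np.array([.4973,.2352,.1698])
for s in(-.033,.033):
  for d in (0,-.014): print(s,d,proj("scene",P+by*s+bz*d).round())
a=cv2.imread("pics/scene1.png")[150:290,200:340];cv2.imwrite("pics/c1b.png",cv2.resize(a,None,fx=4,fy=4,interpolation=2))
a=cv2.imread("pics/s4.png")[180:310,200:340];cv2.imwrite("pics/s4b.png",cv2.resize(np.clip(a*2.2,0,255).astype('uint8'),None,fx=4,fy=4,interpolation=2))
E
```

```text
-0.033 0 [[279. 213.]]
-0.033 -0.014 [[279. 222.]]
0.033 0 [[237. 229.]]
0.033 -0.014 [[238. 238.]]
```

View pics/c1b.png

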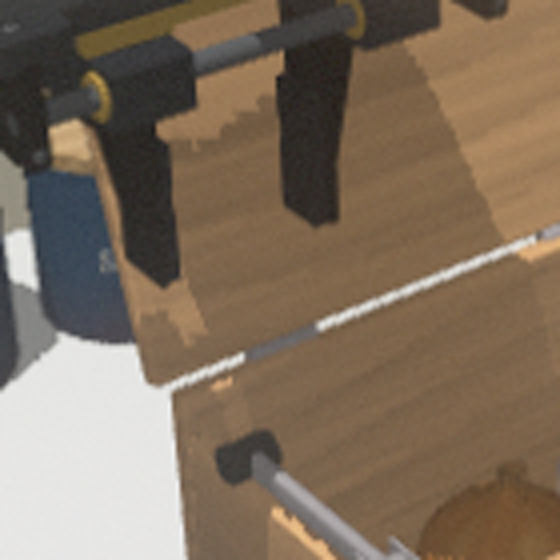

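View pics/s4b.png

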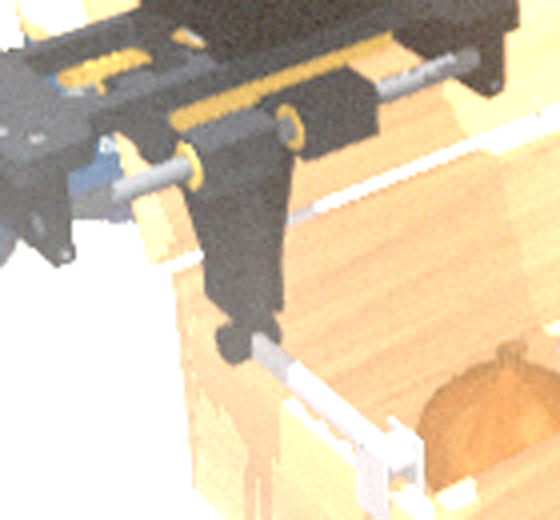

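```bash
python3 - <<'E'
from h import *
a=cv2.imread("pics/s4.png")[120:270,170:340];b=cv2.imread("pics/t3.png")[190:280,260:350]
cv2.imwrite("pics/z4.png",np.hstack([np.clip(1.8*cv2.resize(x,(s,400),interpolation=2).astype(float),0,255).astype('uint8') for x,s in((a,453),(b,400))])[:, :800])
p,r,o=state()
for sx in(-.0375,.0375):
  for zz in(.046,.08): 
    P=p-by*.095+bx*sx+bz*zz;print(sx,zz,((proj("scene",P)-[170,120])*2.667).round(),((proj("top",P)-[260,190])*4.444+[453,0]).round())
E
```

```text
-0.0375 0.046 [[428. 286.]] [[776. 356.]]
-0.0375 0.08 [[429. 230.]] [[778. 340.]]
0.0375 0.046 [[344. 229.]] [[738. 115.]]
0.0375 0.08 [[343. 176.]] [[738.  88.]]
```

View pics/z4.png

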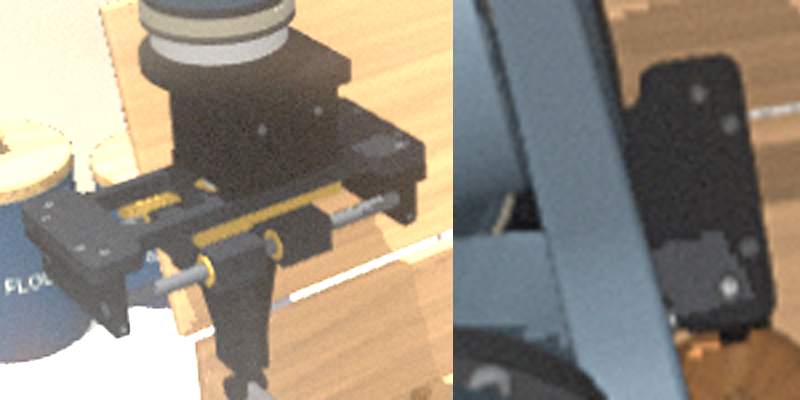

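The fingers closed to zero above the roller. In the pictures the fingertips appear about 25 mm higher than the reported TCP implies. I'll open, go down about 20 mm and check.

```bash
python3 -m crank '[[0,0,0,0,0,0,0.1],[0,0,0,0,0,0,0.1],[0,0,0,0,0,0,0.1],[0,0,0,0,0,0,0.1],[0,0.02,0,0,0,0,0.1],[0,0.04,0,0,0,0,0.1],[0,0.04,0,0,0,0,0.1]]' 15
python3 - <<'E'
from h import *
cv2.imwrite("pics/s5.png",cv2.resize(vision.camera("scene")[180:310,225:345],None,fx=4.5,fy=4.5,interpolation=2))
p,r,o=state();print(p,o["grip_width"],o["ft_force"],o["joint_torque"])
E
```

```text
time: 3.78
position: [0.4965, 0.2356, 0.0743]
tool_rot: [0.706, 0.045, -0.047, -0.705]
ft_force: [0.7, -0.3, -0.0]
grip_width: 0.0476
[0.49696039 0.23570738 0.07478639] 0.04788600073318436 [ 0.26647087  0.02453298 -0.84201609] [-8.77702521e-03 -4.09013379e+01 -1.08578584e+01 -2.08863860e-02
  8.86968384e-02  1.35120345e-04]
```

View pics/s5.png

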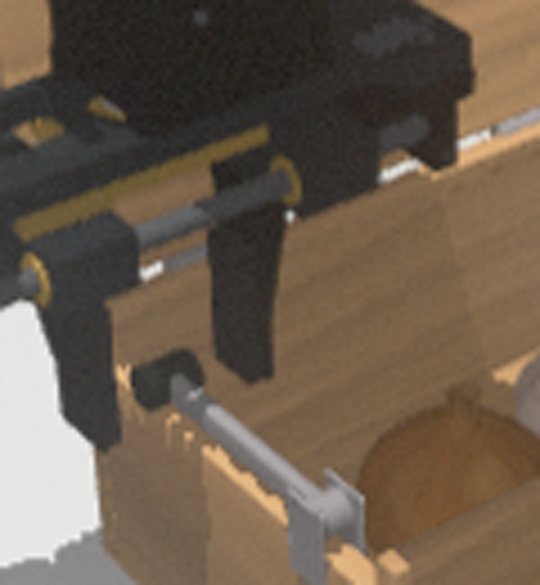

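The fingers now straddle the roller: the tips are at (110,448) and (255,380) in the crop, with the roller at (165,379) between them. I'll close.

```bash
python3 -m crank '[[0,0.002,0,0,0,0,-1],[0,0.002,0,0,0,0,-1],[0,0.002,0,0,0,0,-1],[0,0.002,0,0,0,0,-1],[0,0.002,0,0,0,0,-1],[0,0.002,0,0,0,0,-1]]' 15
python3 - <<'E'
from h import *
p,r,o=state();print(p,o["grip_width"],o["ft_force"])
print((r.inv()*goal_rot(1)).as_rotvec())
E
```

```text
time: 4.58
position: [0.4978, 0.2352, 0.0748]
tool_rot: [0.706, 0.046, -0.046, -0.705]
ft_force: [1.1, -4.7, 1.7]
grip_width: 0.0198
[0.4978351  0.23522566 0.07478531] 0.019847164067542302 [ 1.12962929 -4.71104233  1.7311301 ]
[ 9.87734524e-04 -7.81805849e-05  2.42270108e-04]
```

```bash
python3 -m crank '[[-0.001,-0.015,0,0,0,0,-1],[-0.0024,-0.0288,0,0,0,0,-1],[-0.006,-0.044,0,0,0,0,-1],[-0.0104,-0.0587,0,0,0,0,-1],[-0.0165,-0.073,0,0,0,0,-1],[-0.0237,-0.0867,0,0,0,0,-1],[-0.0325,-0.0998,0,0,0,0,-1],[-0.0419,-0.1118,0,0,0,0,-1]]' 15
python3 - <<'E'
from h import *
cv2.imwrite("pics/s6.png",cv2.resize(vision.camera("scene")[150:310,195:345],None,fx=3.5,fy=3.5,interpolation=2))
p,r,o=state();print(p,o["grip_width"],o["ft_force"])
E
```

```text
time: 5.58
position: [0.4767, 0.2324, 0.1306]
tool_rot: [0.706, 0.046, -0.046, -0.705]
ft_force: [1.9, -4.4, -2.1]
grip_width: 0.0202
[0.47626158 0.23236366 0.13114959] 0.01968875625179919 [ 0.66337844 -5.76008195 -1.02773602]
```

View pics/s6.png

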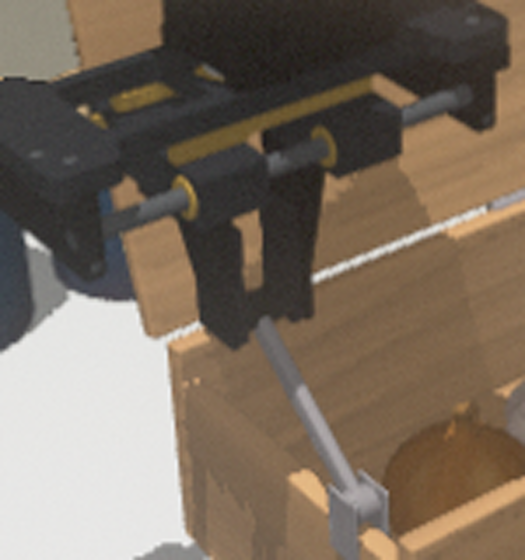

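The stay is gripped and about 0.72 rad up. I'll continue the arc.

```bash
python3 -m crank '[[-0.0109,-0.0113,0,0,0,0,-1],[-0.0224,-0.0214,0,0,0,0,-1],[-0.0352,-0.0303,0,0,0,0,-1],[-0.0483,-0.0384,0,0,0,0,-1],[-0.0618,-0.0448,0,0,0,0,-1],[-0.0769,-0.0504,0,0,0,0,-1],[-0.0912,-0.054,0,0,0,0,-1],[-0.1071,-0.057,0,0,0,0,-1],[-0.1229,-0.0582,0,0,0,0,-1],[-0.1399,-0.0578,0,0,0,0,-1]]' 15
python3 -m crank '[[-0.001,0,0,0,0,0,-1],[-0.001,0,0,0,0,0,-1]]' 15
python3 - <<'E'
from h import *
cv2.imwrite("pics/s7.png",cv2.resize(vision.camera("scene")[150:310,195:345],None,fx=3.5,fy=3.5,interpolation=2))
p,r,o=state();print(p,o["grip_width"],o["ft_force"])
E
```

```text
time: 6.88
position: [0.4094, 0.2236, 0.1606]
tool_rot: [0.706, 0.048, -0.044, -0.705]
ft_force: [2.6, -6.0, 4.5]
grip_width: 0.0198
time: 7.12
position: [0.4081, 0.2235, 0.1605]
tool_rot: [0.706, 0.047, -0.045, -0.705]
ft_force: [1.7, -6.1, 5.6]
grip_width: 0.0199
[0.40819215 0.22350595 0.16050314] 0.01988978946109753 [ 1.03345703 -5.87036311  5.4433199 ]
```

View pics/s7.png

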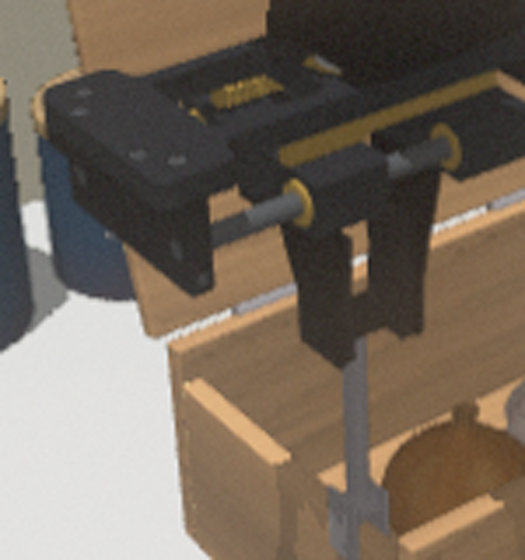

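```bash
python3 -m crank '[[-0.004,0,0,0,0,0,-1],[-0.004,0,0,0,0,0,-1],[-0.004,0,0,0,0,0,0.1],[-0.004,0,0,0,0,0,0.1],[-0.004,0,0,0,0,0,0.1],[-0.004,-0.03,0,0,0,0,0.1],[-0.004,-0.1,0,0,0,0,0.1],[-0.004,-0.2,0,0,0,0,0.1],[-0.004,-0.3,0,0,0,0,0.1],[-0.004,-0.3,0,0,0,0,0.1]]' 15
python3 - <<'E'
from h import *
cv2.imwrite("pics/s8.png",vision.camera("scene"))
cv2.imwrite("pics/t8.png",vision.camera("top"))
p,r,o=state();print(p,o["grip_width"],o["ft_force"])
E
```

```text
time: 8.43
position: [0.4074, 0.225, 0.3133]
tool_rot: [-0.705, -0.049, 0.043, 0.706]
ft_force: [0.4, 0.1, -0.4]
grip_width: 0.0479
[0.40449309 0.22399724 0.30934318] 0.04797613719738514 [-0.98105295 -0.08420151 -0.30294972]
```

View pics/s8.png

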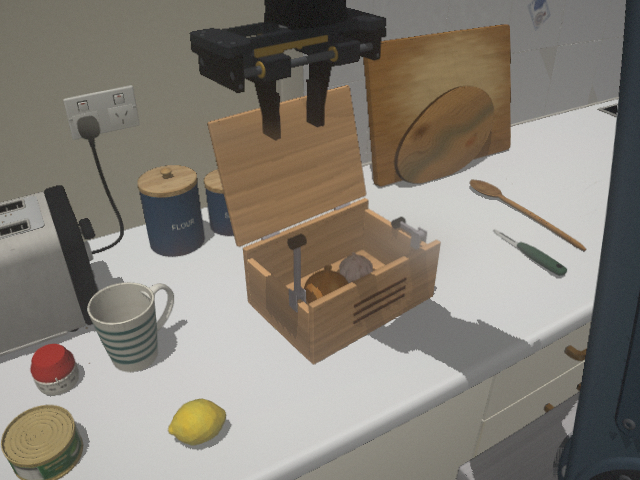

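View pics/t8.png

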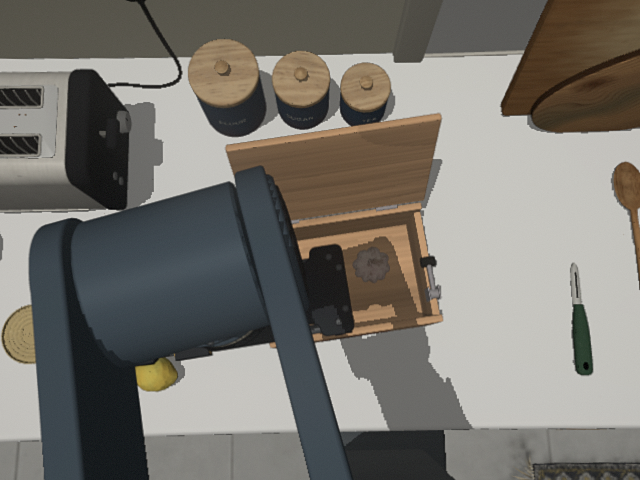

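Both stays are as wanted: the long one's roller is up at (297,242) in the scene, and the short one lies down at (405,225). Next I'll go over the lid and behind its free edge with the fingers shut.

```bash
python3 - <<'E'
from h import *
for P in [(-.045,.11,.35),(.175,0,.36),(.175,0,.245)]: rows(boxw(POSE,P),1)
E
```

```text
sgn 1 rot [-0.0001 -0.      0.    ]
[ 0.0169 -0.0813 -0.0117]
sgn 1 rot [-0.0001 -0.      0.    ]
[ 0.4569 -0.1014 -0.2316]
sgn 1 rot [-0.0001 -0.      0.    ]
[ 0.4569  0.1286 -0.2317]
```

```bash
python3 -m crank '[[0,-0.1,0,0,0,0,-1],[0.1,-0.1,-0.05,0,0,0,-1],[0.2,-0.1,-0.1,0,0,0,-1],[0.3,-0.1,-0.15,0,0,0,-1],[0.4,-0.1,-0.2,0,0,0,-1],[0.457,-0.1,-0.232,0,0,0,-1],[0.457,-0.1,-0.232,0,0,0,-1],[0.457,-0.1,-0.232,0,0,0,-1]]' 15
python3 - <<'E'
from h import *
cv2.imwrite("pics/s9.png",vision.camera("scene"))
p,r,o=state();print(p,o["grip_width"],o["ft_force"]);rows(boxw(POSE,(.175,0,.245)),1)
E
```

```text
time: 9.52
position: [0.6451, 0.1386, 0.3573]
tool_rot: [-0.705, -0.044, 0.047, 0.706]
ft_force: [-0.9, -0.1, -0.1]
grip_width: 0.0004
[0.64499564 0.13890375 0.35816102] 0.000495984343194432 [-0.50640846 -0.42633654  0.19794169]
sgn 1 rot [-0.0002  0.0001 -0.001 ]
[ 0.0027  0.2263 -0.0009]
```

View pics/s9.png

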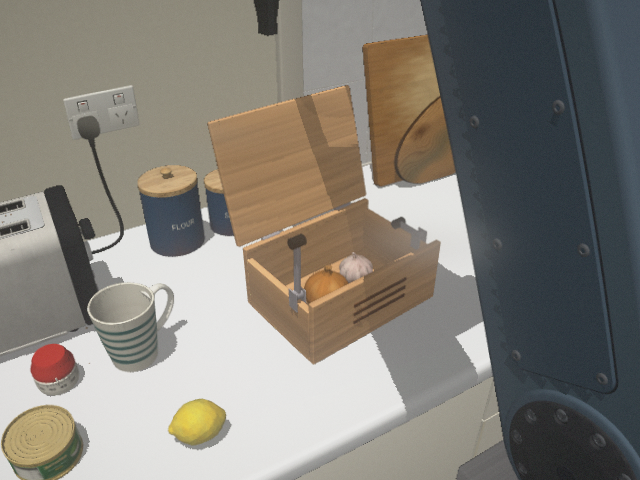

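```bash
python3 -m crank '[[0.005,0.06,0,0,0,0,-1],[0.005,0.12,0,0,0,0,-1],[0.005,0.18,0,0,0,0,-1],[0.005,0.22,0,0,0,0,-1],[0.005,0.22,0,0,0,0,-1],[0.005,0.22,0,0,0,0,-1]]' 15
python3 - <<'E'
from h import *
cv2.imwrite("pics/s10.png",vision.camera("scene")[:300,100:500])
p,r,o=state();print(p,o["grip_width"],o["ft_force"])
print(proj("scene",boxw(POSE,[(.136,0,.284),(.136,.125,.284),(.175,0,.258)])))
E
```

```text
time: 10.32
position: [0.6491, 0.1392, 0.2508]
tool_rot: [-0.706, -0.047, 0.045, 0.706]
ft_force: [0.5, -0.3, -0.1]
grip_width: 0.0003
[0.64941476 0.13905239 0.2511406 ] 0.0007131680892430458 [ 0.34735823 -0.4975837   0.08810104]
[[284.89181232 101.23615291]
 [208.65439699 121.74207724]
 [270.83984572 110.69054117]]
```

View pics/s10.png

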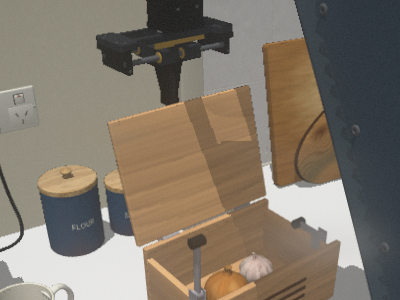

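The fingers are behind the lid, hidden by its edge at about (270,105) in the full picture, and the body is well above the edge. Now I'll pull forward.

```bash
python3 -m crank '[[-0.03,0,0,0,0,0,-1],[-0.055,0,0,0,0,0,-1],[-0.08,0,0,0,0,0,-1],[-0.105,0,0,0,0,0,-1],[-0.13,0,0,0,0,0,-1],[-0.155,0,0,0,0,0,-1],[-0.18,0,0,0,0,0,-1],[-0.18,0,0,0,0,0,-1]]' 15
python3 - <<'E'
from h import *
cv2.imwrite("pics/s11.png",vision.camera("scene")[:400])
p,r,o=state();print(p,o["grip_width"],o["ft_force"])
E
```

```text
time: 11.38
position: [0.558, 0.1269, 0.2492]
tool_rot: [-0.706, -0.045, 0.046, 0.706]
ft_force: [-0.6, -0.6, -0.2]
grip_width: 0.0005
[0.55897258 0.12697007 0.24931671] 0.00045026631185762696 [-0.20265191 -1.00307939  0.20630865]
```

View pics/s11.png

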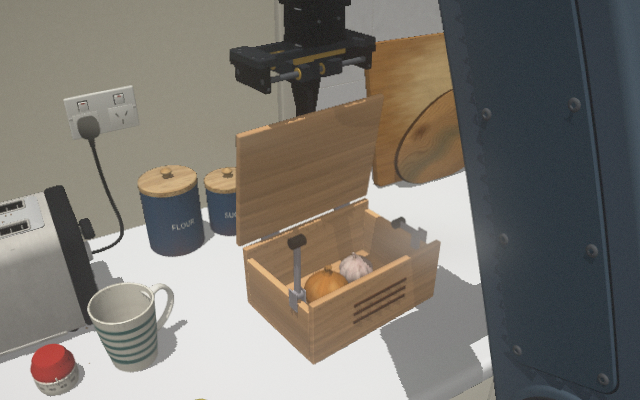

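The lid has come to about upright, with its edge at (240,137)–(380,100). I'll push on a little further.

```bash
python3 -m crank '[[-0.025,0,0,0,0,0,-1],[-0.05,0,0,0,0,0,-1],[-0.075,0,0,0,0,0,-1],[-0.09,0,0,0,0,0,-1],[-0.09,0,0,0,0,0,-1],[-0.09,-0.06,0,0,0,0,-1],[-0.09,-0.15,0,0,0,0,-1],[-0.09,-0.2,0,0,0,0,-1],[-0.09,-0.2,0,0,0,0,-1],[-0.09,-0.2,0,0,0,0,-1]]' 15
python3 - <<'E'
from h import *
cv2.imwrite("pics/s12.png",vision.camera("scene")[:400])
p,r,o=state();print(p,o["ft_force"])
E
```

```text
time: 12.68
position: [0.5145, 0.1211, 0.3482]
tool_rot: [-0.706, -0.045, 0.046, 0.706]
ft_force: [0.3, 0.1, -0.1]
grip_width: 0.0004
[0.51419695 0.12114205 0.34775301] [-0.37743175 -0.56600027 -0.67928402]
```

View pics/s12.png

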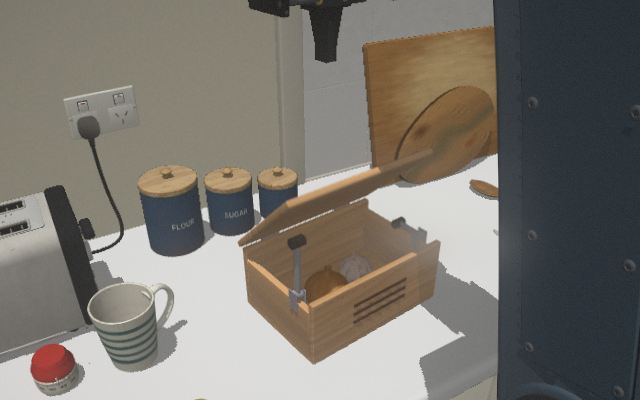

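The lid is sinking and the gripper is clear of it. I'll wait for it to settle.

```bash
for i in 1 2 3; do python3 -m crank '[[0,0,0,0,0,0,-1],[0,0,0,0,0,0,-1],[0,0,0,0,0,0,-1],[0,0,0,0,0,0,-1],[0,0,0,0,0,0,-1],[0,0,0,0,0,0,-1],[0,0,0,0,0,0,-1],[0,0,0,0,0,0,-1],[0,0,0,0,0,0,-1],[0,0,0,0,0,0,-1]]' | head -1; done
python3 - <<'E'
from h import *
a=vision.camera("scene")
robot_t=vision.camera("top");cv2.imwrite("pics/t13.png",robot_t)
c=a.copy()
for th in(.46,.56,.66):
    e=np.array([(.085-.185*np.cos(th),s*.125,.106+.185*np.sin(th)) for s in(1,-1)])
    q=proj("scene",boxw(POSE,e));print(th,q.round(1).tolist())
cv2.imwrite("pics/s13.png",cv2.resize(a[120:370,220:500],None,fx=2.5,fy=2.4,interpolation=2))
E
```

```text
time: 13.98
time: 15.22
time: 16.48
0.46 [[306.2, 253.2], [448.5, 190.2]]
0.56 [[301.3, 238.4], [445.0, 177.6]]
0.66 [[295.7, 223.6], [440.5, 165.2]]
```

View pics/s13.png

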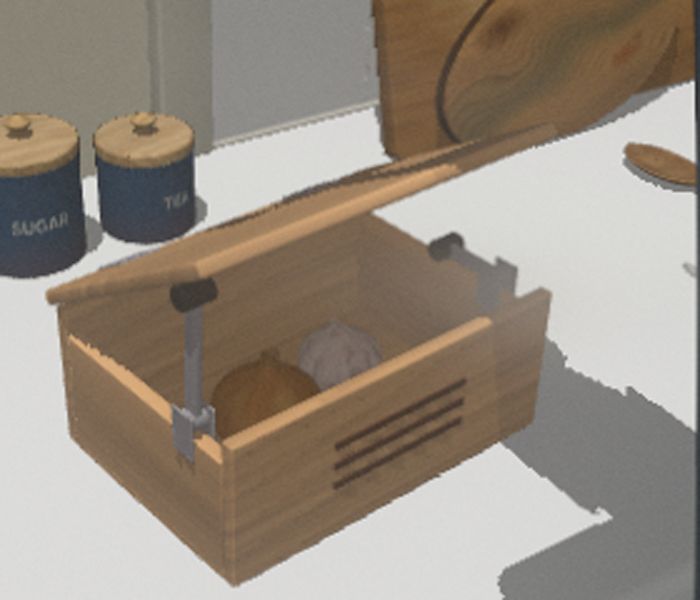

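View pics/t13.png

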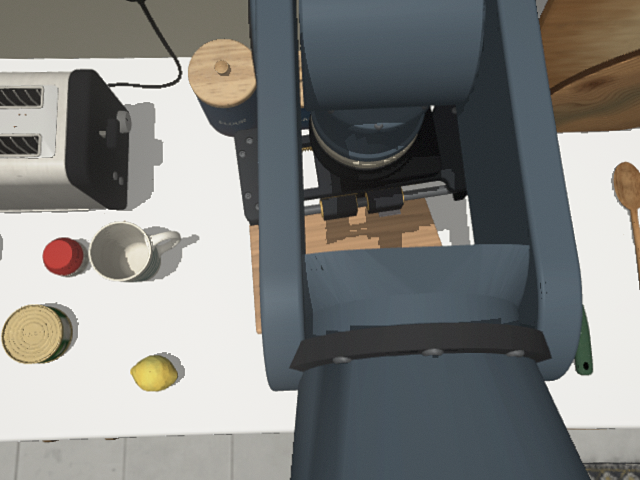

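The lid's lower left corner is at (301,236), and 0.56 rad predicts (301,238). I'll check quickly that it's still, then hand in.

```bash
python3 -m crank '[[0,0,0,0,0,0,-1],[0,0,0,0,0,0,-1],[0,0,0,0,0,0,-1],[0,0,0,0,0,0,-1],[0,0,0,0,0,0,-1],[0,0,0,0,0,0,-1],[0,0,0,0,0,0,-1],[0,0,0,0,0,0,-1]]'
python3 - <<'E'
from h import *
a=vision.camera("scene")[120:370,220:490]
b=cv2.resize(cv2.imread("pics/s13.png"),(280,250),interpolation=cv2.INTER_AREA)[:,:270]
d=cv2.absdiff(a,b).max(2);print((d>40).sum(),d.mean())
print(cv2.phaseCorrelate(a[40:110,20:240].mean(2),b[40:110,20:240].mean(2)))
print(robot.hand_in())
E
```

```text
time: 17.58
position: [0.5151, 0.1212, 0.3494]
tool_rot: [-0.706, -0.046, 0.046, 0.706]
ft_force: [-0.1, -0.4, -1.0]
grip_width: 0.0004
0 2.291274074074074
((0.5204823511037802, 0.006340343182408503), 0.9945995313453037)
the job is handed in; nothing more can be done
None
```

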